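# Run a press tool along its rack and poke it home in the third gap

### The job

Put the loose press tool away in its rack using only a fingertip, without pinching, lifting or tipping it: run the fingertip along the rack's front rail from the open end, sliding the tool ahead of it between rail and comb and counting every gap it passes, filled or empty. Stop at the third gap from the open end and push the tool straight in, past the spring plunger, until it stands fully home against the back bar with the plunger sprung out again behind it. Do not push it into any other gap, push gently, and leave the tools already in the rack and the things round about where they are.

Things in the scene. Friction and masses are not known exactly. Their poses are not given: they have to be found in the camera images.
- rack: Tool rack, fixed to the bench: dark steel comb with five gaps, a low steel rail before it, a lane between; tools stand on the bench. Origin: z = 0, mid-width of the third gap. +x points from the lane into the gaps, +y along the rail to the open end. Gap middles: y = +112 (first), +56, 0 (third), -56, -112 mm. Gaps 42.5 mm wide, teeth 13.5 mm thick, 22 mm high, round noses end at x = +8 mm.
- lane_mouth (a point): Open end of the lane, on the bench, in the middle of the lane's width: x = -15, y = +147 mm in the rack's frame, where the comb ends. The lane is 46 mm wide (x = -38 to +8 mm). An 8 mm high bar shuts its other end at y = -142 mm. Kept against the rail the tool slides freely past the round noses; if it drifts into a gap it catches on the next tooth.
- rail_top (a point): Top of the front rail, facing the third gap: x = -43, y = 0, z = 8 mm in the rack's frame. The rail is 10 mm wide (x = -48 to -38 mm) and only 8 mm high; it runs to y = +153 mm, then bends away from the comb for another 30 mm as a lead-in.
- back_bar (a point): Upper edge of the face behind the third gap: x = +50, y = 0, z = 26 mm in the rack's frame. The bar runs behind all five gaps. Beyond the open end, on the left, stands a tall arbor press with its lever (about x = 0.48 to 0.78, y = -0.2 to +0.05 m in the world): come to the tool from the robot's side, not over the press. Along the right stands a shelf of bins, from 0.1 m up.
- press_tool: The loose press tool to be put away: turned, lightly oiled steel cylinder that slides easily (friction about 0.3) with a hole on top, 39 mm in diameter (radius 19.5 mm), 40 mm tall, about 0.2 to 0.4 kg, upright on the bench just off the open end of the rack. Origin: centre of its underside, z its axis. Home in the third gap its origin is at about x = +30, y = 0 mm in the rack's frame.
- racked_a: Steel press tool 40 mm in diameter, 52 mm tall, already standing home in the second or the fifth gap. Origin: centre of its underside. To be left alone.
- racked_b: Steel press tool 36 mm in diameter, 34 mm tall, already standing home in the other one of the second and fifth gaps. Origin: centre of its underside. To be left alone.
- plunger_3 (a joint): Spring plunger of the third gap (every gap has one): 12 mm steel ball nose at rack x = +16, z = 11 mm, standing 7 mm out of the gap's +y side. In m: 0 = out, grows as the tool presses it aside (1 to 3 N), at most 0.0075. It springs out again behind the tool's widest part and holds it to the back bar, then reading 0 to 0.003.
- glue_bottle_2: Loose bystander, to be left alone: red bottle with a white nozzle, 29x40 mm, 134 mm tall, standing. Origin: centre of its underside.
- hub_a: Loose bystander, to be left alone: black flanged hub, 41 mm across, 39 mm tall. Origin: centre of its underside.
- hub_b: Loose bystander, to be left alone: black flanged hub, 41 mm across, 39 mm tall. Origin: centre of its underside.
Not all that is in view belongs to the job. Leave any purple look-alike of the press_tool alone.

How it is judged:
On the way, in this order (a step that is already met when the one before it is completed fails the run):
1. the tool has come into the lane, opposite the first gap (x of press_tool in the frame of rack between -0.03 and 0.002 m and y of press_tool in the frame of rack between 0.092 and 0.132 m), for 0.05 s.
2. the tool has come along the lane opposite the second gap (x of press_tool in the frame of rack between -0.03 and 0.002 m and y of press_tool in the frame of rack between 0.036 and 0.076 m), for 0.05 s.
3. the tool has come along the lane opposite the third gap (x of press_tool in the frame of rack between -0.03 and 0.002 m and y of press_tool in the frame of rack between -0.02 and 0.02 m), for 0.1 s.
At the end, for the whole second after the job is handed in: the tool stands upright on the bench in the third gap, within about 3 mm of touching the back bar, at rest, and the third plunger has sprung out behind it (pressed in less than 3.8 mm) (x of press_tool in the frame of rack between 0.0265 and 0.034 m and y of press_tool in the frame of rack between -0.004 and 0.004 m and angle between press_tool's own z axis and vertical below 0.08 rad and height (world z) of press_tool below 0.003 m and linear speed of press_tool below 0.01 m/s and value of joint plunger_3 below 0.0038 m).
It fails at once if the press tool is lifted off the bench or tipped (height (world z) of press_tool above 0.012 m or angle between press_tool's own z axis and vertical above 0.4 rad).
It fails at once if the press tool is squeezed or rammed (over 35 N) (contact force between the fingers and press_tool above 35 N).
It fails at once if the press tool goes more than halfway into another gap (x of press_tool in the frame of rack above 0.012 m and (y of press_tool in the frame of rack above 0.028 m or y of press_tool in the frame of rack below -0.028 m)).
It fails at once if a tool already in the rack is shifted more than 12 mm (distance of any of racked_a, racked_b from where it was at the start of the episode above 0.012 m).
It fails at once if a bystander is shifted more than 20 mm (distance of any of glue_bottle_2, hub_a, hub_b from where it was at the start of the episode above 0.02 m).
It also fails if it takes over 51 s, if anything falls off the work surface, if the arm or the gripper's body presses on something with over 40 N, if the wrist force passes 120 N, or if a joint passes its speed limit or range.

### The arm

A 6-joint arm with a two-finger parallel gripper is mounted at the origin on a cart in front of the work surface, level with it; the furniture and walls round the work are solid. World frame = base frame: x ahead of the robot, y to its left, z up, the work surface at z = 0. Lengths are in m, angles in rad, forces in N, time in s.
With the tool pointing down it reaches from about 0.275 to 0.825 m from the base axis. Payload 4.9 kg.
Tool frame: the origin (TCP) lies midway between the tips of the shut fingers; the grasp point (between the pads) lies 19 mm behind it (bot.grip_depth is the distance from the TCP to the grasp point, in m); z points along the fingers, y is the line along which they close (so a half turn about z gives the same grasp; the last joint's range is limited). The gripper opens to 85 mm and grips with 20 to 120 N. Pads are 22 mm wide; open, the fingers measure 114 mm over their backs; the gripper's body (76 mm by 85 mm) begins 54 mm behind the grasp point. The pads swing forward as they close: fully open they stand 13 mm farther back than shut.
Start: joints at [1.112, 0.326, -0.193, 1.052, 0, 1.437], TCP at [0.176, 0.521, 0.231] pointing down, gripper open.
Joint ranges: [-2.65, 2.65], [-0.97, 1.79], [-1.3, 1.35], [-1.93, 2.1], [-1.47, 1.37], [-3.14, 3.14]. Speed limits (rad/s): [2.57, 2.57, 3.14, 3.14, 3.14, 3.14].

### API

Orientations are given as a unit quaternion [w, x, y, z].
In Python, from cell import bot gives the robot as it stands. Calls block until the motion is done:
- bot.move_pose(position, orientation): joint-space move of the TCP to a pose.
- bot.move_linear(position, speed=0.15, rotation=None, until_force=None): straight line of the TCP; rotation=None keeps the orientation; speed is the mean speed in m/s. With until_force (N) it stops when the force on the tool has changed by that much, and returns True; else False.
- bot.goto_joints(angles): joint-space move.
- bot.set_gripper(opening, grasp_force=None): opening from 0.0 (shut) to 1.0 (fully open); grasp_force is the grip in N (None keeps the last); returns when the fingers have stopped.
- bot.wait(seconds).
- bot.solve_ik(position, orientation): joint angles nearest the present ones, or None.
- bot.camera(name): name is "scene" or "top"; returns the picture (384x512x3 uint8, red, green, blue); there is no depth.
- bot.calibration(name): a dict with "mtx" (3x3 intrinsics, pixels), "extrinsics" (4x4, takes a point from world to camera coordinates). Camera axes: x right, y down, z forward; pixel columns grow to the right and rows downward; lengths in m; the calibration is good to about 2 mm. A picture is of the moment at which its call begins. calibration takes no time and is no camera call.
A pose or a line that the arm cannot do raises bot.PlanningError and nothing moves.
- bot.close_job(): hands the job in; it is judged then, once.
Trained networks look in the newest picture that a camera, given by its name, has taken for a name from the list of things; names that differ only in an ending like _2 or _b are one class to them, and where a whole thing is asked for, a point or a joint stands for the part that bears it (a point fixed in the world has none). Each returns a list of dicts, best first, with "confidence" (0 to 1); they miss things now and then, are a little off and sometimes report something else, mostly with a low value. They report only what shows in the picture. A call takes as long as a camera call. They do not tell look-alikes from the thing itself.
- bot.search_frame(camera, thing): "bbox" ([left, top, width, height] in pixels, round what is visible of it).
Readings, each from a call of its own:
- bot.read_clock(): time.
- bot.read_joint_positions(): joint angles.
- bot.read_joint_vel(): joint speeds.
- bot.read_joint_efforts(): joint torques, N m.
- bot.read_position(): TCP position.
- bot.read_tool_rot(): TCP orientation.
- bot.read_ft_force(): force on the tool from outside, world axes, zero at the start.
- bot.read_moment(): the same for the moment, N m.
- bot.read_gripper_width(): opening from 0.0 (shut) to 1.0 (fully open).
- bot.read_finger_force(): force on a finger pad.
Only numpy, scipy, OpenCV 4.12 (cv2) and the standard library are available. Lean on these libraries where they do the work, as an engineer would, in place of code of your own. Each camera call takes 0.05 s, during which the arm holds its last target. There are 200 camera calls.

## Working session

There is one attempt and no reset: what is moved stays moved. The work goes in short steps, each a Python script; the robot and the scene stay as the last script left them, time stands still between calls to the robot, and variables do not carry over. Pictures are saved under pics/ and viewed, at most 12 in all, crops included, and the job is handed in when it is done.

```bash
mkdir -p pics; ls
python3 - <<'E'
from cell import bot
import cv2,numpy as np
for c in("scene","top"):
    im=bot.camera(c); cv2.imwrite(f"pics/{c}0.png",cv2.resize(im[:,:,::-1],(800,600),interpolation=cv2.INTER_CUBIC))
    k=bot.calibration(c); print(c,k["mtx"].round(1).tolist(),k["extrinsics"].round(4).tolist())
    for t in("rack","press_tool","racked_a","hub_a","glue_bottle_2"):
        print(t,[(np.round(d["bbox"],1).tolist(),round(d["confidence"],2)) for d in bot.search_frame(c,t)])
print(bot.read_clock(),bot.read_tool_rot())
E
```

```text
pics
scene [[411.6, 0.0, 249.9], [0.0, 411.6, 188.2], [0.0, 0.0, 1.0]] [[0.4701, -0.8825, -0.0125, -0.4856], [-0.541, -0.2769, -0.7941, 0.2499], [0.6974, 0.3801, -0.6076, 0.6299], [0.0, 0.0, 0.0, 1.0]]
rack [([175.9, 190.3, 169.2, 58.9], 0.98), ([324.2, 167.6, 19.9, 20.0], 0.27)]
press_tool [([168.0, 217.1, 18.6, 23.5], 0.86), ([143.8, 189.4, 26.8, 24.6], 0.69), ([238.0, 279.3, 22.9, 34.2], 0.56)]
racked_a [([308.5, 184.5, 17.3, 31.3], 0.9), ([324.0, 168.7, 16.3, 17.9], 0.6), ([227.0, 200.0, 19.0, 20.3], 0.56), ([314.0, 157.7, 18.5, 14.8], 0.54)]
hub_a [([312.7, 156.6, 20.3, 16.9], 0.7), ([323.9, 168.7, 20.1, 16.5], 0.5), ([175.1, 192.0, 167.5, 57.8], 0.47)]
glue_bottle_2 [([287.7, 137.4, 14.9, 49.1], 0.77)]
top [[449.6, 0.0, 257.7], [0.0, 449.6, 194.4], [0.0, 0.0, 1.0]] [[-0.0105, -0.9998, -0.0178, -0.2461], [-0.9922, 0.0127, -0.1241, 0.5436], [0.1243, 0.0164, -0.9921, 0.9685], [0.0, 0.0, 0.0, 1.0]]
rack [([220.5, 153.2, 136.2, 135.1], 0.88)]
press_tool [([218.0, 256.4, 16.0, 16.9], 0.79), ([179.0, 238.7, 18.1, 13.1], 0.7), ([313.3, 295.4, 17.7, 17.2], 0.57)]
racked_a [([313.0, 163.4, 20.6, 21.5], 0.58), ([251.2, 209.8, 17.9, 14.4], 0.54)]
hub_a [([310.7, 122.6, 21.0, 15.8], 0.77), ([294.6, 105.4, 17.4, 15.3], 0.68)]
glue_bottle_2 [([282.0, 138.1, 15.6, 21.6], 0.73)]
0.6 [1.16783119e-05 1.61664865e-01 9.86845717e-01 3.39559699e-05]
```

View pics/scene0.png

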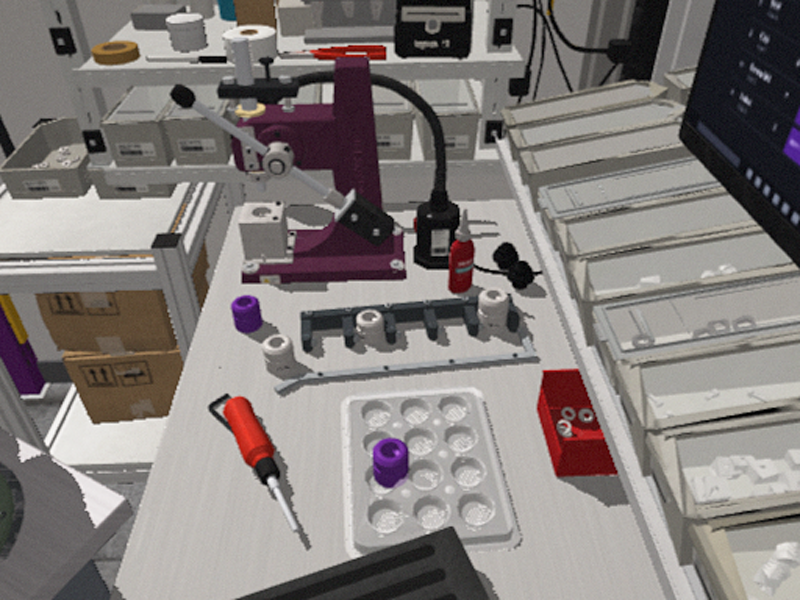

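View pics/top0.png

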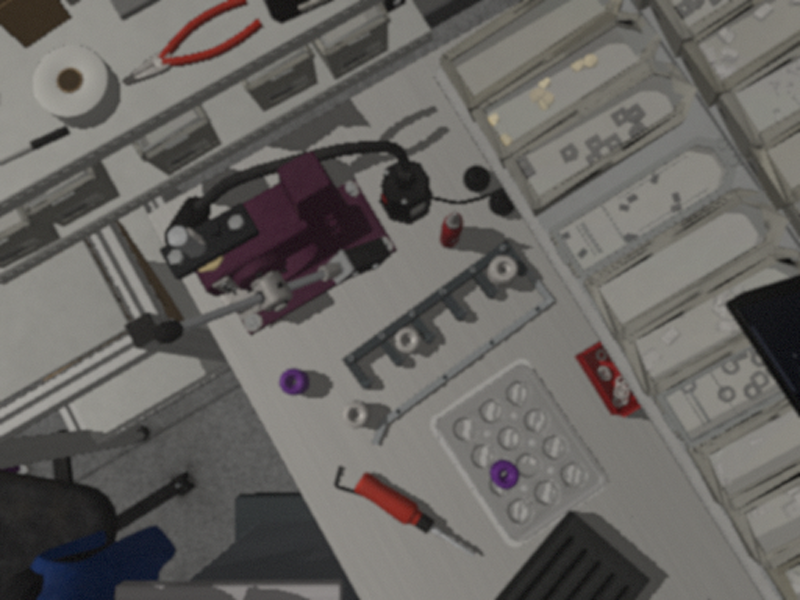

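Run:
```python
from cell import bot
import cv2
im=bot.camera("top")[:,:,::-1]
cv2.imwrite("pics/crop0.png",cv2.resize(im[140:320,160:380],None,fx=3.3,fy=3.3,interpolation=cv2.INTER_CUBIC))
```

```text
(no output)
```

View pics/crop0.png

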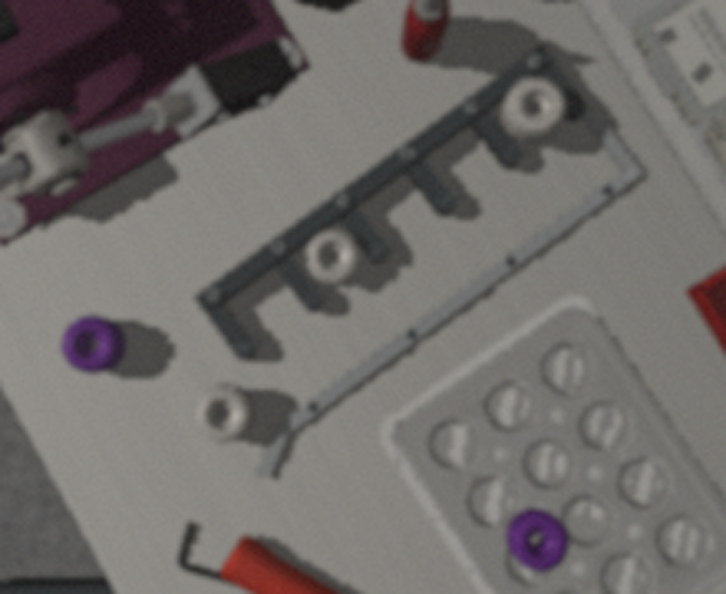

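The tool is grey, off the open end at the lower left (crop 224,412). Racked tools stand in gaps 2 and 5, and the purple look-alike is at (93,344). Next I fit the rack pose from the picked points and overlay the result.

```bash
cat > h.py <<'E'
from cell import bot
import cv2,numpy as np
from scipy.optimize import least_squares
K=bot.calibration
def proj(c,P):
    k=K(c);P=np.atleast_2d(P)@k["extrinsics"][:3,:3].T+k["extrinsics"][:3,3]
    p=P@k["mtx"].T; return p[:,:2]/p[:,2:]
def onplane(c,uv,z):
    k=K(c);R=k["extrinsics"][:3,:3];t=k["extrinsics"][:3,3]
    d=R.T@np.linalg.solve(k["mtx"],[uv[0],uv[1],1.]);o=-R.T@t
    return o+d*(z-o[2])/d[2]
def w(r,P):
    P=np.atleast_2d(P).astype(float);c,s=np.cos(r[2]),np.sin(r[2])
    return np.c_[r[0]+c*P[:,0]-s*P[:,1],r[1]+s*P[:,0]+c*P[:,1],P[:,2]]
def inv(r,p):
    c,s=np.cos(r[2]),np.sin(r[2]);d=np.array(p[:2])-r[:2]
    return np.array([c*d[0]+s*d[1],-s*d[0]+c*d[1]])
E
cat > fit.py <<'E'
from h import *
C=lambda a:np.array(a)/3.3+[160,140]-.35
scr=C([(213,293),(279,247),(342,201),(406,152),(470,106),(535,60)])
nose=C([(250,354),(318,305),(378,258),(443,211),(513,163)])
rail=C([(313,407),(411,334),(511,261),(608,190)])
bend=C([(298,408)])
ty=np.array([140,84,28,-28,-84,-140])/1e3
def res(q):
    r=q[:3]
    a=proj("top",w(r,np.c_[np.full(6,q[3]),ty,np.full(6,.026)]))-scr
    b=proj("top",w(r,np.c_[np.full(5,.008),ty[:5],np.full(5,.022)]))-nose
    c=proj("top",w(r,np.c_[np.full(4,-.043),q[4:8],np.full(4,.008)]))-rail
    d=proj("top",w(r,[[-.043,.153,.008]]))-bend
    return np.r_[a.ravel(),b.ravel(),c.ravel(),d.ravel()]
s=least_squares(res,[.5,-.1,.6,.055,.14,.05,-.05,-.14],loss="soft_l1")
r=s.x[:3];print(s.x.round(4));print(s.fun.round(1))
np.save("rack.npy",r)
t=onplane("top",C((224,411)),.04);print("tool top",t,inv(r,t))
t2=onplane("scene",(168+9.3,217.1+23.5-3.5),0);print("scene bottom~",t2,inv(r,t2))
k=np.linspace(0,6.3,40)
for c,(x0,y0,x1,y1),f in(("top",(160,140,380,320),3.3),("scene",(130,150,370,270),3.3)):
    im=cv2.resize(bot.camera(c)[y0:y1,x0:x1,::-1],None,fx=f,fy=f,interpolation=cv2.INTER_CUBIC)
    def L(P,col): cv2.polylines(im,[((proj(c,P)-[x0,y0]+.5)*f).round().astype(int)],False,col,1)
    for y in ty: L(w(r,[[.05,y-.00675,.022],[.014,y-.00675,.022],[.008,y,.022],[.014,y+.00675,.022],[.05,y+.00675,.022]]),(0,255,0))
    for x in(-.048,-.038): L(w(r,[[x,.153,.008],[x,-.142,.008]]),(0,0,255))
    L(w(r,[[.05,.147,.026],[.05,-.147,.026]]),(255,0,0))
    for z in(0,.04): L(np.c_[t[0]+.0195*np.cos(k),t[1]+.0195*np.sin(k),0*k+z],(255,0,255))
    for g,R,h in((.056,.018,.034),(-.112,.02,.052)): L(w(r,np.c_[.05-R+R*np.cos(k),g+R*np.sin(k),0*k+h]),(0,255,255))
    cv2.imwrite(f"pics/ov_{c}.png",im)
E
python3 fit.py
```

```text
[ 0.498  -0.3197  0.6172  0.0565  0.1254  0.0425 -0.0422 -0.1253]
[-1.9  1.4 -1.4  0.5 -0.2 -0.3  0.6 -0.   1.3 -0.6  1.6 -1.1 -0.3  0.8
 -0.4  0.7  1.7  0.1  2.2 -0.3  1.1 -0.4 -0.4 -0.5 -0.2 -0.3 -0.3 -0.4
 -0.3 -0.4 -5.9  6.5]
tool top [ 0.38805155 -0.18552719  0.04      ] [-0.01204528  0.17306794]
scene bottom~ [ 0.37638912 -0.18541955  0.        ] [-0.02149339  0.17990586]
```

View pics/ov_top.png

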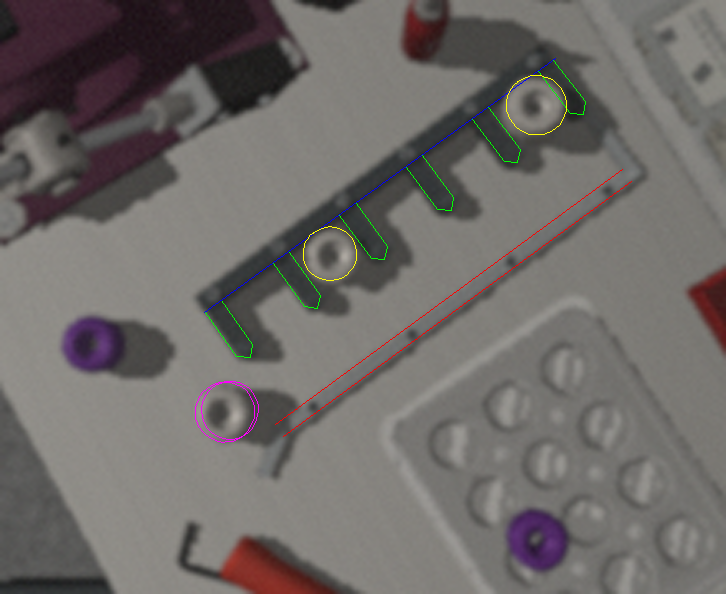

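View pics/ov_scene.png

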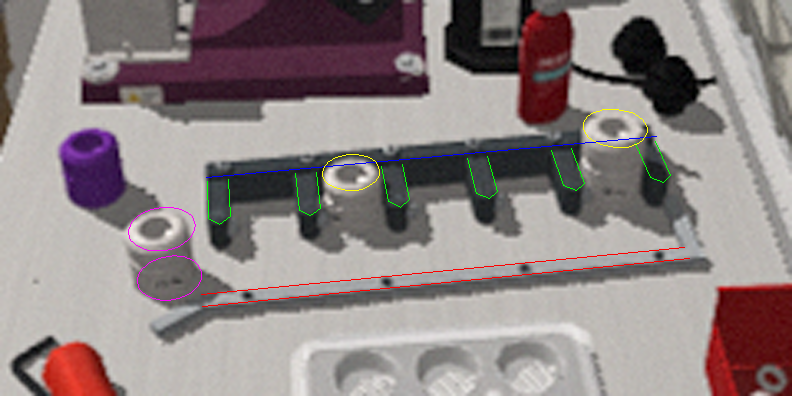

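Rack fit agrees: the racked-tool circles land within about 1 mm in both views. The press tool is at rack (-12, +173) mm. I now approach from the robot's side, go down behind the tool, and check before pushing.

```bash
cat >> h.py <<'E'
from scipy.spatial.transform import Rotation as Rot
r=np.load("rack.npy") if __import__("os").path.exists("rack.npy") else None
def quat(a,flip=0):   # tool x axis along angle a in the rack frame, pointing down
    p=a+r[2]+np.pi*flip
    x=np.array([np.cos(p),np.sin(p),0]);z=np.array([0,0,-1.])
    q=Rot.from_matrix(np.c_[x,np.cross(z,x),z]).as_quat();return np.r_[q[3],q[:3]]
def W(x,y,z): return w(r,[x/1e3,y/1e3,z/1e3])[0]
th=np.radians(15);n=np.array([np.sin(th),np.cos(th)]);t=np.array([np.cos(th),-np.sin(th)])
def behind(x,y,gap=0,lat=-7,R=19.5,hw=11):  # TCP (rack mm) with its flat side touching a tool at x,y
    return np.array([x,y])+n*(R+hw+gap)+t*lat
A1=np.arctan2(n[1],n[0])
def pick(p,a):
    j=[(bot.solve_ik(p,quat(a,f)),f) for f in(0,1)]
    j=[(abs(s[5]),f,s) for s,f in j if s is not None];print([(round(a,2),f) for a,f,_ in j])
    return quat(a,min(j)[1])
E
python3 - <<'E'
from h import *
bot.set_gripper(0.0)
b=behind(-12,173,gap=12)
q=pick(W(*b,60),A1);print(W(*b,13))
bot.move_linear([.30,.10,.2],speed=.3)
bot.move_pose(W(*b,90),q)
bot.move_linear(W(*b,13),speed=.1)
print(bot.read_clock(),bot.read_position(),bot.read_ft_force())
ims=[]
for c,(x0,y0,x1,y1) in(("top",(170,180,300,300)),("scene",(110,150,240,270))):
    im=cv2.resize(bot.camera(c)[y0:y1,x0:x1,::-1],None,fx=3,fy=3,interpolation=cv2.INTER_CUBIC);ims.append(im)
cv2.imwrite("pics/b1.png",np.hstack(ims))
E
```

```text
[(np.float64(0.64), 0), (np.float64(2.5), 1)]
[ 0.36677486 -0.14814914  0.013     ]
5.1333 [ 0.36721372 -0.1481633   0.0134445 ] [0.33216321 0.41833543 0.05583552]
```

View pics/b1.png

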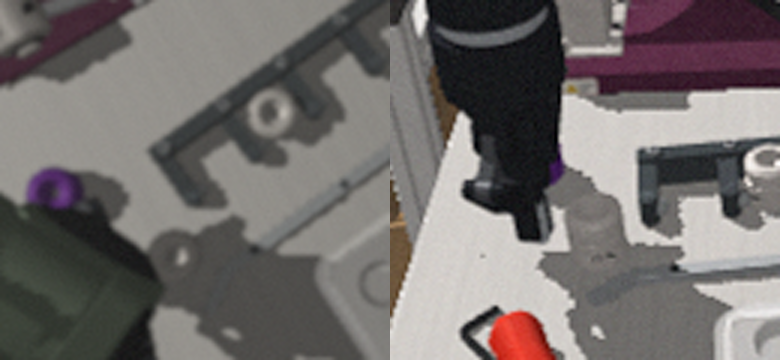

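The fingertip is down behind the tool on its outer side, the tool (crop 180,258) is untouched, and the purple look-alike is clear. I start the first push, into the lane mouth.

```bash
cat >> h.py <<'E'
def seetool(tag=None,box=(170,150,330,290)):
    im=bot.camera("top");d=bot.search_frame("top","press_tool")
    for e in d:
        l,tp,ww,h=e["bbox"];p=onplane("top",(l+ww/2-.5,tp+h/2-.5),.03);print("  seen",(inv(r,p)*1e3).round(1),np.round([ww,h]),round(e["confidence"],2))
    if tag:
        ims=[cv2.resize(i[b[1]:b[3],b[0]:b[2],::-1],None,fx=2.4,fy=2.4,interpolation=cv2.INTER_CUBIC) for i,b in((im,box),(bot.camera("scene"),(150,150,310,290)))]
        cv2.imwrite(f"pics/{tag}.png",np.hstack(ims))
E
python3 - <<'E'
from h import *
print(bot.read_gripper_width());f0=bot.read_ft_force()
for p in((-12,173),(-18.5,150),(-18.5,112)):
    bot.move_linear(W(*behind(*p),13),speed=.04,until_force=12)
    print(bot.read_clock(),(bot.read_ft_force()-f0).round(2),(inv(r,bot.read_position())*1e3-behind(*p)).round(2))
seetool("b2")
E
```

```text
0.0006599563050175613
5.6833 [ 0.22  0.58 -0.2 ] [-0.12 -0.48]
6.4333 [-1.03  0.55 -0.93] [-0.01 -0.42]
7.5333 [-0.35  1.2  -1.11] [ 0.03 -0.25]
  seen [-195.9   58.5] [20. 20.] 0.67
  seen [ 93.2 224.5] [5. 4.] 0.46
```

View pics/b2.png

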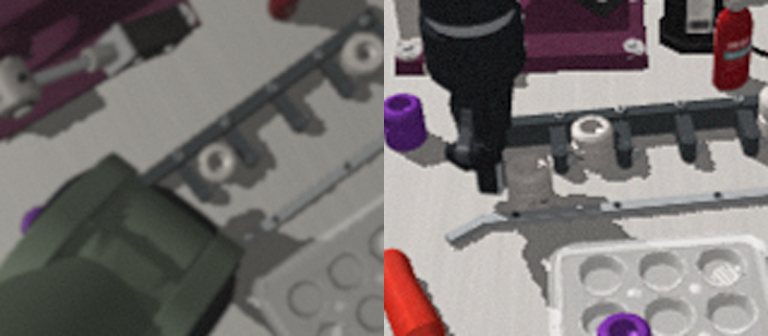

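The tool stands in the lane opposite the first gap (scene crop 530,180) with the finger behind it. I get its position from the scene camera, then continue to the second gap.

```bash
cat >> h.py <<'E'
def seescene():
    bot.camera("scene")
    for e in bot.search_frame("scene","press_tool"):
        b=e["bbox"]
        # fit x,y of the cylinder whose outline box matches
        k=np.linspace(0,6.28,60)
        def box(q):
            P=np.vstack([np.c_[q[0]+.0195*np.cos(k),q[1]+.0195*np.sin(k),0*k+z] for z in(0,.04)]);p=proj("scene",P);return p.min(0),p.max(0)
        def f(q):
            a,c=box(q);return np.r_[a[0]-b[0]+.5,c[0]-b[0]-b[2]+.5,a[1]-b[1]+.5,c[1]-b[1]-b[3]+.5]
        p0=onplane("scene",(b[0]+b[2]/2,b[1]+b[3]/2),.02)[:2]
        s=least_squares(f,p0,x_scale=.01,diff_step=1e-4)
        print("  scene",(inv(r,s.x)*1e3).round(1),s.fun.round(1),round(e["confidence"],2))
E
python3 - <<'E'
from h import *
seescene();print((inv(r,onplane("scene",(210.8,218.7),.04))*1e3).round(1))
f0=bot.read_ft_force()
bot.move_linear(W(*behind(-18.5,56),13),speed=.03,until_force=12)
print(bot.read_clock(),(bot.read_ft_force()-f0).round(2),(inv(r,bot.read_position())*1e3).round(1),behind(-18.5,56))
seescene();seetool("b3")
E
```

```text
scene [-199.9   54.8] [ 0.5 -0.5 -3.5  3.2] 0.9
  scene [-18.2 114.3] [ 0.7 -0.8 -2.8  2.6] 0.78
  scene [ 79.4 223.3] [-0.6  0.6 -1.4  1.3] 0.74
[-21.2 110.2]
9.8 [0.28 1.37 1.21] [-17.4  87.4] [-17.36749991  87.27247102]
  scene [ 68.4 222.5] [ 1.5 -1.6 -2.3  2.2] 0.79
  scene [-201.7   56.7] [-0.3  0.3 -0.4  0.4] 0.61
  scene [-13.7  60.6] [-1.7  1.7 -2.   1.8] 0.55
  seen [ 74.4 218.9] [18. 15.] 0.83
  seen [-198.3   58.2] [22. 18.] 0.66
```

View pics/b3.png

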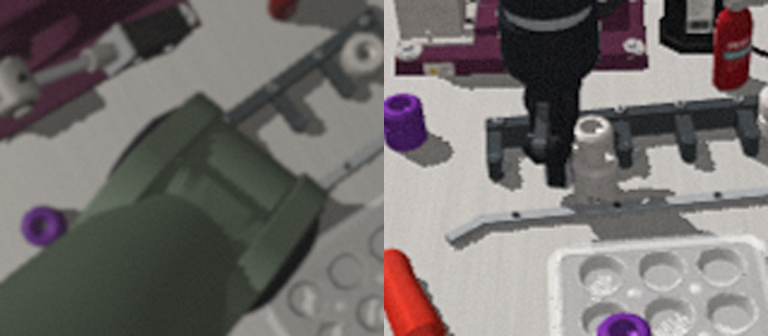

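The tool is opposite the second gap and against the rail (scene crop 597,165). On to the third gap, then back off and measure it with a clear view.

Run:
```python
from h import *
f0=bot.read_ft_force()
bot.move_linear(W(*behind(-18.5,0),13),speed=.03,until_force=12)
print(bot.read_clock(),(bot.read_ft_force()-f0).round(2),(inv(r,bot.read_position())*1e3-behind(-18.5,0)).round(2))
bot.wait(.2)
b=behind(-18.5,0,gap=12);bot.move_linear(W(*b,13),speed=.08)
bot.move_linear(W(*b,70),speed=.2)
bot.move_linear(W(-130,40,70),speed=.25)
seescene();seetool("b4",(200,150,360,290));print(bot.read_clock(),bot.read_joint_positions().round(2))
```

```text
12.0667 [-0.97 -1.33 -0.19] [-0.04  0.05]
  scene [-196.9   54. ] [ 0.2 -0.2 -0.4  0.4] 0.72
  scene [ 73.8 223.2] [ 0.6 -0.6 -0.7  0.6] 0.65
  scene [-24.1  -0.2] [-5.7  5.7 -3.   2.4] 0.54
  scene [ 103.4 -173. ] [-1.   0.9 -2.4  2.2] 0.52
  scene [-30.9  14.5] [ 75.5 -75.3  21.8 -15.8] 0.16
  seen [-18.9   3. ] [19. 17.] 0.79
  seen [ 74.8 221.4] [16. 12.] 0.58
13.8667 [-0.92  0.44 -0.49  0.64  0.    0.3 ]
```

View pics/b4.png

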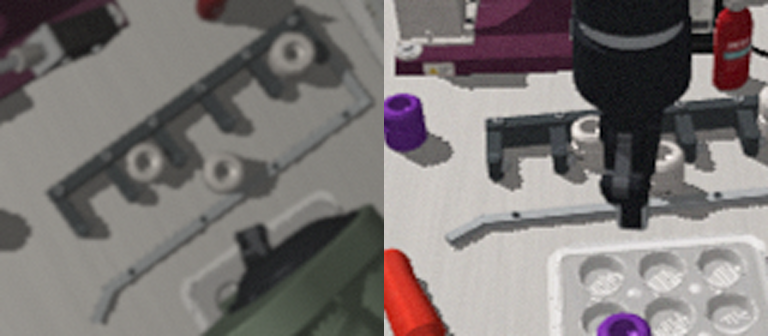

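The tool stands against the rail between teeth 3 and 4, opposite the third gap (top crop 223,172), at about y = 0 to +3 mm. That is within the round noses' lead-in, so I push straight in with a force guard.

Run:
```python
from h import *
for nm,c,P in(("tool",(223,172),.04),("racked_b",(145,162),.034),("racked_a",(292,54),.052)):
    print(nm,(inv(r,onplane("top",np.array(c)/2.4+[200,150]-.3,P))*1e3).round(1))
q=pick(W(-62,0,40),0.)
bot.move_pose(W(-75,0,70),q)
bot.move_linear(W(-62,0,70),speed=.1);bot.move_linear(W(-62,0,13),speed=.1)
bot.wait(.2)
for x in(-49,-36,-24,-14,-6):
    hit=bot.move_linear(W(x,0,13),speed=.03,until_force=10)
    print(x,hit,bot.read_ft_force().round(1),(inv(r,bot.read_position())*1e3).round(1),bot.read_clock())
    if hit: break
seescene();seetool("b5",(200,150,360,290))
```

```text
tool [-20.3   4. ]
racked_b [29.3 55.9]
racked_a [  29.  -109.8]
[(np.float64(1.72), 0), (np.float64(1.42), 1)]
-49 False [-0.7 -0.8 -1.1] [-48.7   0.1] 17.1833
-36 False [-0.8  0.1  0.4] [-35.6   0.1] 17.7667
-24 False [-0.3 -0.5 -0.9] [-23.4   0.3] 18.3167
-14 False [-0.   0.7  0.3] [-13.5   0.2] 18.8
-6 False [-0.5  0.5 -0.3] [-5.6  0.1] 19.2167
  scene [-198.6   54.8] [-0.9  0.9 -3.6  3.2] 0.93
  scene [ 76.4 223.5] [ 1.1 -1.1 -2.4  2.3] 0.82
  scene [11.  14.2] [ -8.7   8.7 -10.6   9.3] 0.36
  scene [22.1 59.9] [-1.3  1.3 -3.1  2.8] 0.2
  seen [-203.1   54.6] [19. 18.] 0.63
  seen [ 76.3 221.8] [20. 15.] 0.47
```

View pics/b5.png

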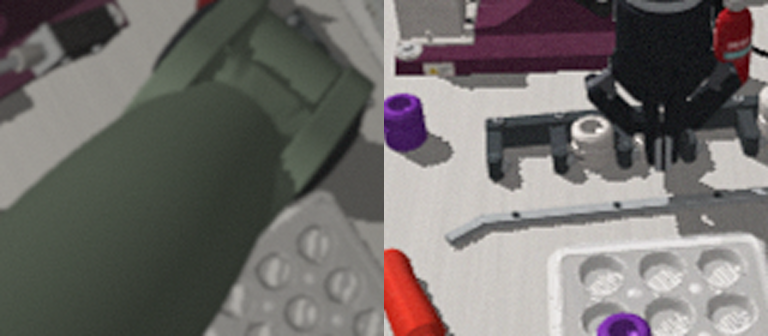

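The tool has gone into the third gap and is hidden by the gripper, with the finger just at the noses. I finish the push until it meets the back bar.

Run:
```python
from h import *
f0=bot.read_ft_force()
for x in(-3,-1,1,3,5):
    hit=bot.move_linear(W(x,0,13),speed=.02,until_force=12)
    print(x,hit,(bot.read_ft_force()-f0).round(1),(inv(r,bot.read_position())*1e3).round(1),bot.read_clock())
    if hit or np.linalg.norm(bot.read_ft_force()-f0)>8: break
bot.move_linear(W(-30,0,13),speed=.1);bot.move_linear(W(-40,0,75),speed=.2);bot.move_linear(W(-150,0,75),speed=.25)
seetool("b6",(200,150,360,290));print(bot.read_clock())
```

```text
-3 False [ 1.2 -0.   0.6] [-2.9 -0.1] 19.7667
-1 False [ 0.9 -0.6  0.5] [-0.9 -0.1] 20.0167
1 False [-2.4 -3.8  1.8] [ 0. -0.] 20.2667
3 False [-6.9 -5.9  2.6] [ 0.1 -0. ] 20.5167
  seen [ 75.6 218.9] [19. 15.] 0.82
  seen [30.8  3. ] [20. 20.] 0.49
22.2083
```

View pics/b6.png

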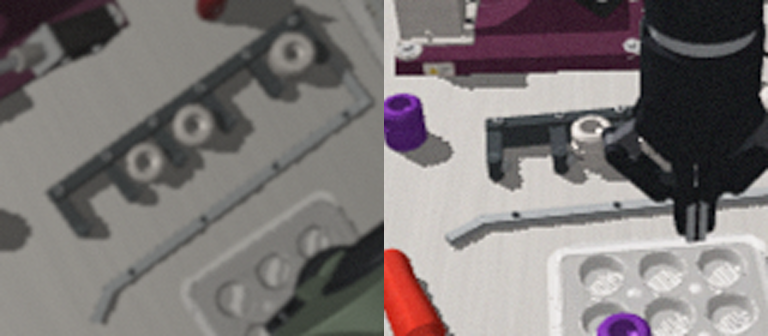

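The arm came to a firm stop at TCP x = 0 mm (expected -0.5). The tool shows home in the third gap (top crop 193,125), in line with the racked tools and undisturbed neighbours.

```bash
python3 -c "
from cell import bot
print(bot.close_job())"
```

```text
the job is handed in; nothing more can be done
None
```

The press tool is in the third gap, pushed to a firm stop where the back bar should be, and the job was handed in at about 22 s; no verdict came back, and I took the plunger to be out from the tool's position, since it cannot be read directly.

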